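# Catch capacitors from a pedal dispenser in a hand tray

## Robot

A 6-joint arm with a two-finger parallel gripper is mounted at the origin on a cart in front of the work surface, level with it; the furniture and walls round the work are solid. World frame = base frame: x ahead of the robot, y to its left, z up, the work surface at z = 0. Lengths are in m, angles in rad, forces in N, time in s.
With the tool pointing down it reaches from about 0.35 to 0.725 m from the base axis. Payload 6 kg.
Tool frame: the origin (TCP) lies between the finger pads, 19 mm behind the fingertips; this is the grasp point; z points along the fingers, y is the line along which they close (so a half turn about z gives the same grasp; the last joint's range is limited). The gripper opens to 85 mm and grips with 20 to 120 N. Pads are 22 mm wide; open, the fingers measure 114 mm over their backs; the gripper's body (76 mm by 85 mm) begins 54 mm behind the grasp point. The pads swing forward as they close: fully open they stand 13 mm farther back than shut.
Start: joints at [1.671, 0.04, 0.085, 0, -1.615, -0.334], TCP at [0.139, 0.584, 0.25] pointing down, gripper open.
Joint ranges: [-2.56, 2.56], [-1.29, 2.01], [-1.08, 1.49], [-3.29, 1.98], [-2.81, -0.18], [-2.99, 2.99]. Speed limits (rad/s): [2.57, 2.57, 3.01, 3.14, 3.14, 3.14].

## Interface

Orientations are given as a 3x3 rotation matrix whose columns are the frame's x, y, z axes.
In Python, from workcell import telemetry, imaging, env gives the robot as it stands.
- The arm moves only by the tool send_rows, never from a script. Its arguments are lists of equal length, an entry for each row: "fingers": the closure, from -1 (fully open) to 1 (shut); "translation": the shift along the tool's x, y, z scaled (see below), a list of three; "roll": the turn about the tool's z scaled (see below). In form: {"fingers": [fingers, ...], "translation": [[tx, ty, tz], ...], "roll": [roll, ...]}. A call has 1 to 5 rows; each row is the pose to reach, as a shift and turn from the pose commanded when the call began, along the tool's axes at that moment; what a row does not reach only later rows make up. The controller multiplies each number of a shift by 1 m and each number of a turn by 45 degrees. A row lasts 1/10 s, in which the tool goes at most 50 mm and 8.59 degrees, less where a joint would pass 70% of its speed; a pose out of reach is approached as far as the arm can. A call with a number of a shift or a turn outside -1 to 1 is refused whole. A call with a gripper value outside its range is refused whole. The fingers move at their own pace and stop on an object; the grip force is fixed at half the most. Time passes only in rows, so rows that repeat a pose let the fingers close. It gives the time, the measured TCP pose, the force, the opening and the grip force at its end, in the units of the state.
- telemetry.observe(): the state, without advancing time (a new reading comes with each control period).
- imaging.get_image(name): name is "scene" or "top" or "wrist"; returns (picture, depth): 420x560x3 uint8, red, green, blue; 420x560 float32, m along the optical axis (not along the pixel's ray), 0 where there is no reading.
- imaging.calibration(name): a dict with "K" (3x3 intrinsics, pixels), "position" and "orientation" of the camera in the world. Camera axes: x right, y up, looking along -z (the intrinsics and any distortion apply to the point x, -y, -z); pixel columns grow to the right and rows downward; lengths in m; the calibration is good to about 2 mm. A picture is of the moment at which its call begins: read the wrist's pose just before it. calibration takes no time and is no camera call; for the wrist camera it gives the pose at the moment of the call.
- env.job_done(): hands the job in; it is judged then, once.
The state is a dict: "clock": time; "qpos": joint angles; "qd": joint speeds; "effort": joint torques, N m; "eef_pos": TCP position; "eef_rot": TCP orientation; "wrist_force": force on the tool from outside, world axes, zero at the start; "ft_torque": the same for the moment, N m; "finger_gap": finger opening in m; "gripper_force": force on a finger pad.
Only numpy, scipy, OpenCV 4.12 (cv2) and the standard library are available. Lean on these libraries where they do the work, as an engineer would, in place of code of your own. Each camera call takes 0.05 s, during which the arm holds its last target. There are 200 camera calls.

## Task

Pick up the blue catch tray by its handle and hold it, off the desk, under the end of the metal chute with its handle over the red pedal; press the pedal right down with the gripper while you hold the tray there, and keep it down until all three capacitors have slid into the tray. Then let the pedal come up again and set the tray down level in the middle of the round cork mat with all three capacitors in it. Spill none and leave the small teal box where it is.

Things in the scene. Friction and masses are not known exactly. Their poses are not given: they have to be found in the camera images.
- tray: blue open catch tray, loose, 100 g. The bowl is 110 (x) x 84 (y) x 40 (z) mm outside with 3 mm walls and floor; a straight handle, 12 mm wide (y) and 14 mm high, runs along the tray's -x from x = -55 to -166 mm, free from below and at its sides. Origin: underside, middle of the bowl; z up when it stands level.
- tray_grip (a point): where to hold the tray's handle: 112 mm from the tray's origin along its -x, 27 mm above its underside (the middle of the bar's section). Axes as the tray's. With a tool pointing down and the TCP here, the fingertips reach below the handle but not below the tray's underside.
- dispenser: fixed parts dispenser on a dark base plate 330 x 90 x 8 mm (x -190 to +140 mm). An aluminium chute, 30 mm wide outside, 24 inside, sides 24 high, falls at 30 degrees towards the dispenser's -x. Origin: on the desk straight below the chute's lower end; z up. A tray with its bowl's middle at x = -50 mm and its handle along the dispenser's -x catches the pieces and has its grip point over the pedal.
- chute_lip (a point): the chute's open lower end: middle of its floor's edge, 150 mm above the desk (underside 147 mm); axes as the dispenser's. The pieces leave it at up to 0.9 m/s and come down within about 60 mm in front of it.
- pedal_pad (a point): top middle of the red pedal pad, 50 (x) x 66 (y) x 10 mm; at rest 155 mm in front of the lip (dispenser's -x), 82 mm above the desk; at its stop 18 mm lower, 10 mm further out and tilted 0.22 rad, outer edge lower. Fingertips or the tray's handle may press it. Under the bowl's place the pedal's hinge and fork stay below 42 mm.
- pedal (a joint): pedal angle: 0 at rest (up), 0.22 rad at its stop (down). A spring returns it: about 3 N at the pad to start it, 8 to 9 N at the stop. It lifts the orange gate, a blade across the chute 35 mm before its end: 26 mm at the stop; the pieces, 18 mm thick, pass from about 21 mm.
- cap1_mid (a point): black cylindrical capacitor with a white label, 18 mm diameter, 31 mm long, about 30 g; the point is its middle. It starts lying end to end with the other two in the chute, behind the closed gate; this one lies nearest the gate.
- cap2_mid (a point): black cylindrical capacitor with a white label, 18 mm diameter, 31 mm long, about 30 g; the point is its middle. It starts lying end to end with the other two in the chute, behind the closed gate; this one is in the middle.
- cap3_mid (a point): black cylindrical capacitor with a white label, 18 mm diameter, 31 mm long, about 30 g; the point is its middle. It starts lying end to end with the other two in the chute, behind the closed gate; this one lies highest.
- mat: round cork mat, fixed flat on the desk, 140 mm diameter, 3 mm thick; origin: centre of its underside.
- teal_box: small closed teal plastic box, 69 x 111 x 34 mm, loose bystander; origin: middle of its underside.
Mind the look-alikes: they are no part of the job. Leave any pink look-alike of the part that bears cap2_mid alone.

How it is judged:
By the outcome, as a careful person would: the job done as asked, in the order asked, and still so for the second after the job is handed in, with the robot touching nothing.
It also fails if it takes over 54 s, if anything falls off the work surface, if the arm or the gripper's body presses on something with over 40 N, if the wrist force passes 120 N, or if a joint passes its speed limit or range.

## Working session

There is one attempt and no reset: what is moved stays moved. The work goes in short steps, Python scripts to look and compute and a tool call to move; the robot and the scene stay as the last step left them, time stands still between calls to the robot, and variables do not carry over. Pictures are saved under pics/ and viewed, at most 10 in all, crops included, and the job is handed in when it is done.

Besides the shell and the picture viewer there is one more tool, called as name(argument=value, ...), one argument or row to a line, values as JSON. send_rows: Moves the arm, as the interface text tells. Its arguments: {"type":"object","properties":{"fingers":{"type":"array"},"translation":{"type":"array"},"roll":{"type":"array"}},"required":["fingers","translation","roll"]}

```bash
mkdir -p pics; cat > h.py <<'E'
import numpy as np, cv2
from workcell import telemetry, imaging, env
def grab(n):
    c=imaging.calibration(n); im,d=imaging.get_image(n); return im,d,c
def world(c,u,v,d):
    K=np.array(c['K']);R=np.array(c['orientation']);p=np.array(c['position'])
    u=np.asarray(u,float);v=np.asarray(v,float)
    x=(u-K[0,2])/K[0,0]*d; y=(v-K[1,2])/K[1,1]*d
    return np.stack([x,-y,-d*np.ones_like(x)],-1)@R.T+p
E
python3 - <<'E'
from h import *
s=telemetry.observe(); print(s['clock'],s['eef_pos'],np.round(s['eef_rot'],3),s['finger_gap'])
for n in ['top','scene']:
    im,d,c=grab(n); np.savez(n+'.npz',im=im,d=d,K=c['K'],position=c['position'],orientation=c['orientation'])
    print(n,{k:np.round(v,3).tolist() if not isinstance(v,str) else v for k,v in c.items()}, (d>0).mean())
    cv2.imwrite(f'pics/{n}0.png',im[...,::-1])
E
```

```text
0.0 [0.13885174 0.58341595 0.24896602] [[ 0.973 -0.232 -0.   ]
 [-0.232 -0.973 -0.002]
 [ 0.     0.002 -1.   ]] 0.08556459475942012
top {'K': [[451.94, 0.0, 280.29], [0.0, 451.94, 212.714], [0.0, 0.0, 1.0]], 'position': [0.532, 0.195, 1.011], 'orientation': [[0.01, 0.999, -0.036], [-1.0, 0.011, 0.017], [0.017, 0.036, 0.999]]} 0.9958460884353741
scene {'K': [[390.219, 0.0, 276.344], [0.0, 390.219, 211.512], [0.0, 0.0, 1.0]], 'position': [0.247, -0.469, 0.56], 'orientation': [[0.899, 0.21, -0.385], [-0.439, 0.429, -0.79], [-0.001, 0.879, 0.478]]} 0.995875850340136
```

View pics/top0.png

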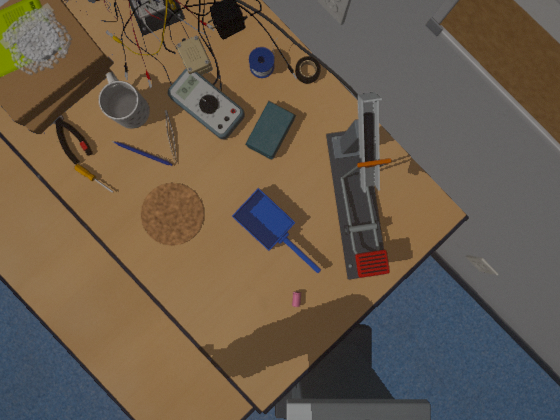

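View pics/scene0.png

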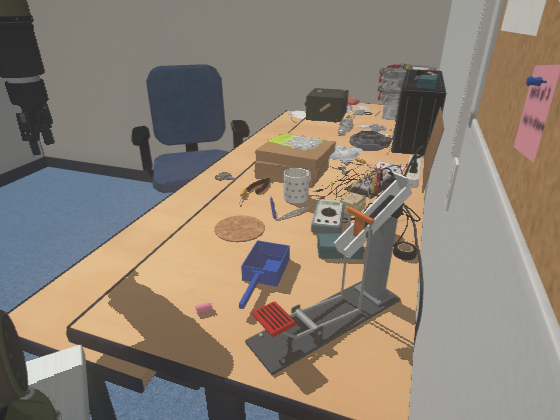

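The top view shows the blue tray with its bowl at (264,218) and handle end at (320,270). The teal box is at (270,130), the mat at (172,213), and the dispenser runs from (370,100) to the red pedal at (372,263), with the orange gate at (375,163). The pink capacitor at (296,298) is the look-alike and stays alone. The only blue tray is the one at (264,218); the spool at (262,62) is not one. I'll confirm it in a crop while I measure.

```bash
cat > m.py <<'E'
from h import *
def load(n):
    z=np.load(n+'.npz'); return z['im'],z['d'],{k:z[k] for k in('K','position','orientation')}
def pts(im,d,c,m):
    m=m&(d>0); v,u=np.nonzero(m); return world(c,u,v,d[v,u]),u,v
def rect(P):
    (c,s,a)=cv2.minAreaRect(P[:,:2].astype(np.float32)*1000); return np.round(c,1),np.round(s,1),round(a,1)
E
python3 - <<'E'
from m import *
for n in('top','scene'):
    im,d,c=load(n); hsv=cv2.cvtColor(im,cv2.COLOR_RGB2HSV); H,S,V=[hsv[...,i].astype(int) for i in range(3)]
    def big(m):
        k,l,st,_=cv2.connectedComponentsWithStats(m.astype(np.uint8)); i=1+st[1:,4].argmax(); return l==i
    U,Vv=np.meshgrid(np.arange(560),np.arange(420))
    W=world(c,U,Vv,d); 
    desk=(W[...,0]>.2)&(W[...,0]<1)&(W[...,2]<.35)&(W[...,2]>-.02)&(abs(W[...,1]-.2)<.5)
    blue=big((H>105)&(H<130)&(S>150)&desk)
    P=W[blue]; print(n,'blue',blue.sum(),rect(P),'z pct',np.round(np.percentile(P[:,2],[1,10,50,90,99]),4))
    rim=P[(P[:,2]>.033)]; print(' rim',len(rim),rect(rim))
    h=P[(P[:,2]>.026)&(P[:,2]<.05)]
    b=rim[:,:2].mean(0)
    far=h[np.linalg.norm(h[:,:2]-b,axis=1)>.075]
    if len(far)>10:
        l=cv2.fitLine(far[:,:2].astype(np.float32),2,0,.01,.01).ravel(); t=(far[:,:2]-l[2:])@l[:2]
        print(' handle',l, 'ends',l[2:]+np.percentile(t,1)*l[:2],l[2:]+np.percentile(t,99)*l[:2],'z',np.median(far[:,2]))
    red=big(((H<6)|(H>174))&(S>150)&(V>60)&desk); P=W[red]; 
    print(' red',len(P),rect(P),P.mean(0),np.percentile(P[:,2],[5,50,95]))
    org=big((H>6)&(H<16)&(S>200)&(V>100)&desk&(W[...,2]>.12)); P=W[org]; print(' orange',len(P),P.mean(0),rect(P))
    teal=big((H>80)&(H<102)&(S>80)&desk); P=W[teal]; print(' teal',len(P),rect(P),np.percentile(P[:,2],[5,50,95]))
    if n=='top':
        q=(U>340)&(U<400)&(Vv>90)&(Vv<200)&(W[...,2]>.13)&(W[...,2]<.35)&(S<60); P=W[q]; print(' chute',len(P),rect(P),'low',P[P[:,0]<P[:,0].min()+.02].mean(0))
        q=(U>325)&(U<395)&(Vv>125)&(Vv<285)&(W[...,2]>.003)&(W[...,2]<.014)&(S<70); P=W[q]; print(' base',len(P),rect(P))
        tex=(U>130)&(U<215)&(Vv>170)&(Vv<255)
        for uv in [(141,213),(204,213),(172,183),(172,244)]: print(' mat edge',W[uv[1],uv[0]])
        cv2.imwrite('pics/topcrop.png',cv2.resize(im[90:310,120:410,::-1],None,fx=2.7,fy=2.7,interpolation=cv2.INTER_CUBIC))
E
```

```text
top blue 1160 (array([520.1, 176.4]), array([214.8,  74.1]), 29.2) z pct [-0.0017  0.0006  0.0034  0.0353  0.0413]
 rim 210 (array([516.9, 174.6]), array([207. ,  73.8]), 28.6)
 handle [0.8190034  0.57378864 0.5335229  0.15844801] ends [0.44285764 0.09492849] [0.61908263 0.21839062] z 0.03471450590155545
 red 674 (array([463.5, -11.2]), array([49.6, 64. ]), 8.2) [ 0.46380487 -0.01063575  0.08103521] [0.07838513 0.08168511 0.08438588]
 orange 124 [0.65033015 0.01823643 0.22469263] (array([650.7,  17.9]), array([ 7.1, 57.9]), 8.5)
 teal 2 (array([796.6, 212.5]), array([3.1, 0. ]), 136.2) [0.03343201 0.03345593 0.03347985]
 chute 1941 (array([686.7,  27.6]), array([167. ,  53.9]), 14.3) low [0.61643875 0.01312661 0.1653535 ]
 base 3251 (array([593.2,  -5.9]), array([327.6, 119.1]), 8.5)
 mat edge [0.56430078 0.48605968 0.00518111]
 mat edge [5.65947462e-01 3.47621919e-01 3.13984968e-04]
 mat edge [0.6319304  0.41928137 0.00348646]
 mat edge [0.49636185 0.4166523  0.00396459]
scene blue 1 (array([557.5, 159.2]), array([0., 0.]), 0.0) z pct [0.0396 0.0396 0.0396 0.0396 0.0396]
 rim 1 (array([557.5, 159.2]), array([0., 0.]), 0.0)
 red 609 (array([457.8,  23.9]), array([ 49.1, 141.8]), 8.0) [ 0.46079134 -0.01857788  0.08057556] [0.07714537 0.08108593 0.08266563]Traceback (most recent call last):
  File "<stdin>", line 20, in <module>
  File "<stdin>", line 5, in big
ValueError: attempt to get argmax of an empty sequence
```

View pics/topcrop.png

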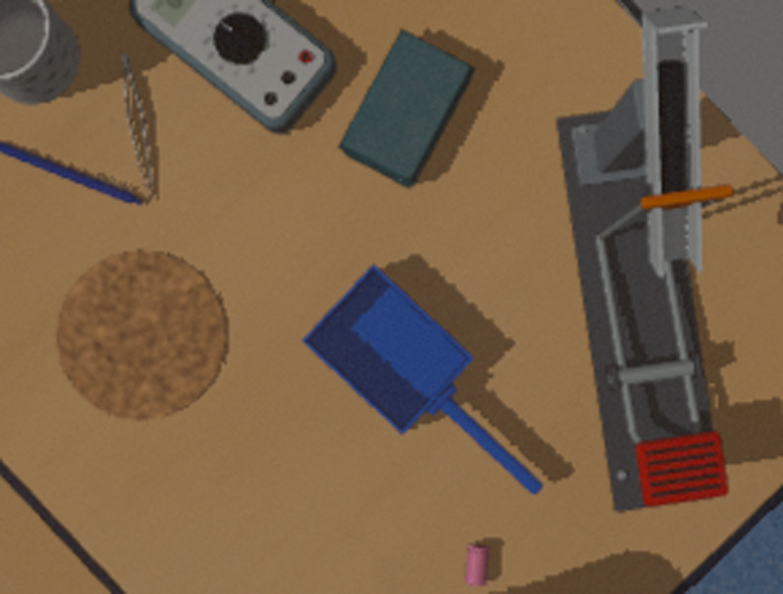

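The crop confirms the only blue tray with a handle: its rim corners are at (374,267), (304,341), (402,432) and (470,357), and the handle ends at (537,489). The gate is closed with the black capacitors above it. The pink piece at (478,565) is the look-alike. I'll refine the tray pose with a mask that includes the shaded side.

```bash
python3 - <<'E'
from m import *
im,d,c=load('top'); hsv=cv2.cvtColor(im,cv2.COLOR_RGB2HSV); H,S,V=[hsv[...,i].astype(int) for i in range(3)]
m=np.zeros(H.shape,bool); m[180:285,225:330]=True
m&=(H>100)&(H<135)&(S>90); P,u,v=pts(im,d,c,m); print(len(P))
# cast silhouette to rim plane / handle plane
K,R,p=c['K'],c['orientation'],c['position']
def plane(u,v,z):
    r=np.stack([(u-K[0,2])/K[0,0],-(v-K[1,2])/K[1,1],-np.ones(len(u))],-1)@R.T; return p+r*((z-p[2])/r[:,2])[:,None]
mm=m.astype(np.uint8); op=cv2.morphologyEx(mm,cv2.MORPH_OPEN,np.ones((15,15)))
hd=(mm==1)&(cv2.dilate(op,np.ones((7,7)))==0)
v1,u1=np.nonzero(op); print('bowl rim',rect(plane(u1,v1,.04)))
v2,u2=np.nonzero(hd); h=plane(u2,v2,.034); print('handle',len(h),rect(h))
l=cv2.fitLine(h[:,:2].astype(np.float32),2,0,.01,.01).ravel(); t=(h[:,:2]-l[2:])@l[:2]
print(l,np.degrees(np.arctan2(l[1],l[0])),l[2:]+t.min()*l[:2],l[2:]+t.max()*l[:2])
cs=np.array([[374,267],[304,341],[402,432],[470,357],[537,489]])/2.7+[120,90]-.3
print(np.round(plane(cs[:,0],cs[:,1],.04),4)[:,:2])
# mat
mk=np.zeros(H.shape,np.uint8); mk[175:252,130:215]=1
vm,um=np.nonzero(mk); Pm=plane(um,vm,.003); col=im[175:252,130:215].reshape(-1,3).astype(int); desk=np.median(im[150:250,215:230].reshape(-1,3),0)
e=np.array([[56,335],[229,335],[142,249],[142,420]])/2.7+[120,90]-.3; print(np.round(plane(e[:,0],e[:,1],.003),4))
E
```

```text
2182
bowl rim (array([548.8, 209.1]), array([122.1,  82.6]), 47.6)
handle 256 (array([516.4, 173.8]), array([219. ,  81.3]), 47.4)
[0.69568413 0.71834785 0.49285182 0.14912601] 45.91824 [0.44042256 0.09498873] [0.59331718 0.25286428]
[[0.6184 0.2261]
 [0.5588 0.281 ]
 [0.4874 0.2023]
 [0.5475 0.1489]
 [0.4432 0.0947]]
[[0.5626 0.4879 0.003 ]
 [0.5641 0.346  0.003 ]
 [0.6344 0.4188 0.003 ]
 [0.4936 0.4162 0.003 ]]
```

```bash
cat >> h.py <<'E'
def to(x,y,z,yaw):
    s=telemetry.observe(); R=np.array(s['eef_rot']); p=np.array(s['eef_pos'])
    w=np.degrees(np.arctan2(R[1,0],R[0,0])); dy=(yaw-w+180)%360-180
    print('t',round(s['clock'],2),'p',p.round(4),'yaw',round(w,2),'tilt',R[:,2].round(4),'F',np.round(s['wrist_force'],2),'gap',round(s['finger_gap'],4),'gf',round(s['gripper_force'],1),'j',np.round(s['qpos'],2))
    print(' shift',np.round(R.T@(np.array([x,y,z])-p),4),'roll',round(-dy/45,4))
E
python3 -c "
from h import *
to(.478,.132,.15,-132.4)"
```

```text
t 0.1 p [0.1389 0.5834 0.2491] yaw -13.39 tilt [-3.0e-04 -1.6e-03 -1.0e+00] F [-0.11  0.63  0.84] gap 0.0858 gf 0.0 j [ 1.67  0.04  0.08 -0.   -1.62 -0.33]
 shift [0.4345 0.3604 0.0997] roll 2.6446
```

send_rows(
  fingers=[-1, -1, -1, -1, -1],
  translation=[
    [0.035, 0.03, 0],
    [0.07, 0.06, 0],
    [0.105, 0.09, 0],
    [0.14, 0.12, 0],
    [0.175, 0.15, 0],
  ],
  roll=[0.19, 0.38, 0.57, 0.76, 0.95],
)

```text
clock: 0.6
eef_pos: [0.2751, 0.3955, 0.2497]
eef_rot: [[0.552, -0.834, -0.0], [-0.834, -0.552, -0.0], [0.0, 0.0, -1.0]]
wrist_force: [1.2, 1.0, -0.1]
finger_gap: 0.0854
gripper_force: 0.0
```

```bash
python3 -c "
from h import *
to(.478,.132,.15,-132.4)"
```

```text
t 0.6 p [0.2751 0.3955 0.2497] yaw -56.47 tilt [-2.e-04 -3.e-04 -1.e+00] F [ 1.16  0.96 -0.08] gap 0.0854 gf 0.0 j [ 1.38 -0.28 -0.21 -0.   -1.64 -0.8 ]
 shift [ 0.3317 -0.0237  0.0997] roll 1.6874
```

send_rows(
  fingers=[-1, -1, -1, -1, -1],
  translation=[
    [0.045, -0.003, 0],
    [0.09, -0.006, 0],
    [0.135, -0.009, 0],
    [0.18, -0.012, 0],
    [0.22, -0.015, 0.02],
  ],
  roll=[0.19, 0.38, 0.57, 0.76, 0.95],
)

```text
clock: 1.1
eef_pos: [0.4112, 0.2215, 0.2324]
eef_rot: [[-0.161, -0.987, 0.004], [-0.987, 0.161, 0.003], [-0.004, -0.003, -1.0]]
wrist_force: [1.7, 1.1, -0.5]
finger_gap: 0.0855
gripper_force: 0.0
```

```bash
python3 -c "
from h import *
to(.478,.132,.10,-132.4)"
```

```text
t 1.1 p [0.4112 0.2215 0.2324] yaw -99.26 tilt [ 0.0039  0.0031 -1.    ] F [ 1.67  1.12 -0.51] gap 0.0855 gf 0.0 j [ 0.93 -0.33 -0.28  0.   -1.62 -1.09]
 shift [ 0.0781 -0.0799  0.1324] roll 0.7364
```

send_rows(
  fingers=[-1, -1, -1, -1, -1],
  translation=[
    [0.026, -0.027, 0.02],
    [0.052, -0.054, 0.05],
    [0.078, -0.08, 0.08],
    [0.078, -0.08, 0.1],
    [0.078, -0.08, 0.1],
  ],
  roll=[0.19, 0.38, 0.57, 0.735, 0.735],
)

```text
clock: 1.6
eef_pos: [0.475, 0.1316, 0.1261]
eef_rot: [[-0.671, -0.741, -0.006], [-0.741, 0.671, -0.003], [0.007, 0.002, -1.0]]
wrist_force: [0.0, 0.1, -0.4]
finger_gap: 0.085
gripper_force: 0.0
```

```bash
python3 - <<'E'
from h import *
to(.478,.132,.027,-132.4)
im,d,c=grab('wrist'); cv2.imwrite('pics/w1.png',im[...,::-1])
h=cv2.cvtColor(im,cv2.COLOR_RGB2HSV); m=(h[...,0]>100)&(h[...,0]<135)&(h[...,1]>90)&(d>0)
v,u=np.nonzero(m); P=world(c,u,v,d[v,u]); 
for lo,hi in((.028,.037),(.037,.045)):
  q=P[(P[:,2]>lo)&(P[:,2]<hi)]; print(len(q),q[:,:2].mean(0),cv2.minAreaRect(q[:,:2].astype(np.float32)*1000))
E
```

```text
t 1.6 p [0.475  0.1316 0.1261] yaw -132.18 tilt [-0.0062 -0.0032 -1.    ] F [ 0.04  0.09 -0.4 ] gap 0.085 gf 0.0 j [ 0.68 -0.23 -0.39 -0.   -1.42 -1.42]
 shift [-0.0029 -0.0022  0.0991] roll 0.005
3986 [0.49113391 0.14692521] ((502.1752014160156, 157.8341064453125), (178.3350830078125, 80.72409057617188), 48.9637336730957)
1359 [0.52688705 0.18279607] ((534.7513427734375, 194.22003173828125), (66.25137329101562, 83.53175354003906), 48.054840087890625)
```

View pics/w1.png

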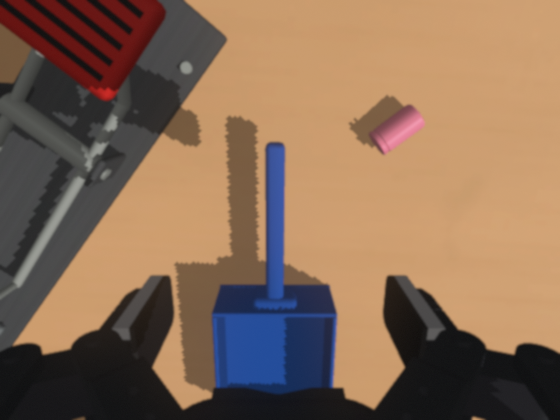

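The wrist view shows the handle from (275,145) to (275,300), aligned with the tool, and the bowl below it. I'll measure the handle line and its end.

```bash
python3 - <<'E'
from h import *
im,d,c=grab('wrist')
h=cv2.cvtColor(im,cv2.COLOR_RGB2HSV); m=(h[...,0]>100)&(h[...,0]<135)&(h[...,1]>90)&(d>0); m[282:]=False
v,u=np.nonzero(m); P=world(c,u,v,d[v,u]); P=P[P[:,2]>.029]
l=cv2.fitLine(P[:,:2].astype(np.float32),2,0,.001,.001).ravel(); l*=1
dr=l[:2]*np.sign(l[0]); t=(P[:,:2]-l[2:])@dr; n=(P[:,:2]-l[2:])@[-dr[1],dr[0]]
e=l[2:]+np.percentile(t,.5)*dr; yaw=np.degrees(np.arctan2(dr[1],dr[0]))
g=e+dr*.054; print('end',e,'yaw',yaw,'z',np.median(P[:,2]),'w',np.percentile(n,[1,99]),'grip',g,'centre',e+dr*.166)
to(g[0],g[1],.027,yaw-180)
E
```

```text
end [0.44128974 0.0931603 ] yaw 47.33389 z 0.034101489720173225 w [-0.00505779  0.00508537] grip [0.47788688 0.13286734] centre [0.55379206 0.21522268]
t 1.7 p [0.4765 0.1334 0.1305] yaw -131.76 tilt [ 2.e-04 -6.e-04 -1.e+00] F [-1.17 -0.07  0.28] gap 0.0854 gf 0.0 j [ 0.68 -0.23 -0.38  0.   -1.42 -1.41]
 shift [-0.0006 -0.0013  0.1035] roll 0.0201
```

send_rows(
  fingers=[-1, -1, -1, -1, -1],
  translation=[
    [0, -0.001, 0.04],
    [0, -0.001, 0.075],
    [0, -0.001, 0.095],
    [0, -0.001, 0.103],
    [0, -0.001, 0.103],
  ],
  roll=[0.01, 0.02, 0.02, 0.02, 0.02],
)

```text
clock: 2.2
eef_pos: [0.4773, 0.1335, 0.0277]
eef_rot: [[-0.678, -0.735, 0.001], [-0.735, 0.678, -0.0], [-0.0, -0.001, -1.0]]
wrist_force: [-0.4, 0.2, 0.2]
finger_gap: 0.0857
gripper_force: 0.0
```

send_rows(
  fingers=[-0.4, 0.1, 0.5, 1, 1],
  translation=[
    [0, 0, 0],
    [0, 0, 0],
    [0, 0, 0],
    [0, 0, 0],
    [0, 0, 0],
  ],
  roll=[0, 0, 0, 0, 0],
)

```text
clock: 2.7
eef_pos: [0.4773, 0.1328, 0.0273]
eef_rot: [[-0.68, -0.733, 0.0], [-0.733, 0.68, 0.0], [-0.0, -0.0, -1.0]]
wrist_force: [-0.4, -0.3, 0.2]
finger_gap: 0.0125
gripper_force: 0.3
```

send_rows(
  fingers=[1, 1, 1, 1, 1],
  translation=[
    [0, 0, 0],
    [0, 0, 0],
    [0, 0, 0],
    [0, 0, 0],
    [0, 0, 0],
  ],
  roll=[0, 0, 0, 0, 0],
)

```text
clock: 3.2
eef_pos: [0.4774, 0.1327, 0.0273]
eef_rot: [[-0.68, -0.733, 0.0], [-0.733, 0.68, -0.0], [-0.0, -0.0, -1.0]]
wrist_force: [-1.1, -1.2, 3.7]
finger_gap: 0.0113
gripper_force: 61.8
```

send_rows(
  fingers=[1, 1, 1, 1, 1],
  translation=[
    [0, 0, -0.01],
    [0, 0, -0.035],
    [0, 0, -0.065],
    [0, 0, -0.088],
    [0, 0, -0.088],
  ],
  roll=[0, 0, 0, 0, 0],
)

```text
clock: 3.7
eef_pos: [0.4787, 0.1334, 0.1191]
eef_rot: [[-0.68, -0.733, 0.005], [-0.733, 0.68, 0.003], [-0.005, -0.002, -1.0]]
wrist_force: [-0.1, 0.0, -0.4]
finger_gap: 0.0108
gripper_force: 61.3
```

```bash
python3 - <<'E'
from h import *
to(.376,.057,.115,-171.7)
im,d,c=grab('scene'); cv2.imwrite('pics/s1.png',im[...,::-1])
E
```

```text
t 3.7 p [0.4787 0.1334 0.1191] yaw -132.86 tilt [ 0.0052  0.0025 -1.    ] F [-0.1   0.04 -0.44] gap 0.0108 gf 61.3 j [ 0.68 -0.22 -0.4   0.   -1.39 -1.43]
 shift [0.1259 0.0233 0.0034] roll 0.8632
```

View pics/s1.png

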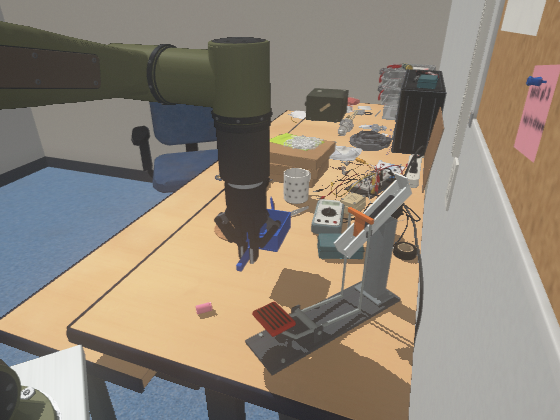

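The tray is lifted level at about (265,225), and its shadow lies on the desk at (300,285). I'll turn it and swing round to the pedal side next.

send_rows(
  fingers=[1, 1, 1, 1, 1],
  translation=[
    [0.025, 0.005, 0],
    [0.05, 0.01, 0],
    [0.076, 0.015, 0],
    [0.1, 0.02, 0.002],
    [0.126, 0.023, 0.003],
  ],
  roll=[0.17, 0.34, 0.52, 0.69, 0.86],
)

```text
clock: 4.25
eef_pos: [0.3731, 0.0553, 0.1103]
eef_rot: [[-0.99, -0.141, -0.003], [-0.141, 0.99, -0.001], [0.003, -0.001, -1.0]]
wrist_force: [1.0, -0.1, -0.2]
finger_gap: 0.0109
gripper_force: 61.2
```

```bash
python3 - <<'E'
from h import *
to(.4567,-.0122,.115,-171.7)
E
```

```text
t 4.25 p [0.3731 0.0553 0.1103] yaw -171.88 tilt [-0.0027 -0.001  -1.    ] F [ 1.   -0.08 -0.24] gap 0.0109 gf 61.2 j [ 0.69 -0.6  -0.68 -0.   -1.49 -2.12]
 shift [-0.0732 -0.0787 -0.0048] roll -0.0039
```

send_rows(
  fingers=[1, 1, 1, 1, 1],
  translation=[
    [-0.003, -0.02, -0.006],
    [-0.008, -0.045, -0.006],
    [-0.03, -0.065, -0.006],
    [-0.055, -0.078, -0.006],
    [-0.073, -0.079, -0.006],
  ],
  roll=[0, 0, 0, 0, 0],
)

```text
clock: 4.75
eef_pos: [0.4587, -0.0128, 0.1164]
eef_rot: [[-0.99, -0.144, -0.003], [-0.144, 0.99, -0.001], [0.003, -0.0, -1.0]]
wrist_force: [0.2, 0.2, -1.2]
finger_gap: 0.0108
gripper_force: 61.2
```

```bash
python3 - <<'E'
from h import *
to(.4567,-.0122,.104,-171.7)
im,d,c=grab('scene'); a=im
im,d,c=grab('top')
cv2.imwrite('pics/st.png',np.hstack([cv2.resize(a[150:400,180:450],None,fx=1.45,fy=1.45),cv2.resize(im[80:330,250:520],None,fx=1.45,fy=1.45)])[...,::-1])
E
```

```text
t 4.75 p [ 0.4587 -0.0128  0.1164] yaw -171.7 tilt [-2.7e-03 -6.0e-04 -1.0e+00] F [ 0.18  0.2  -1.19] gap 0.0108 gf 61.2 j [ 0.41 -0.33 -0.49 -0.   -1.41 -1.84]
 shift [0.0019 0.0009 0.0124] roll 0.0001
```

View pics/st.png

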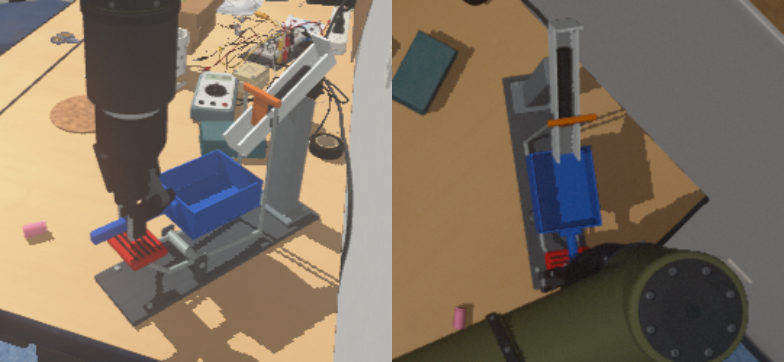

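The left half (scene view) shows the bowl at (215,190) under the chute end at (245,140), with the fingers over the red pedal at (135,245). In the right half (top view) the bowl is centred under the lip at (566,157). I'll press in stages.

send_rows(
  fingers=[1, 1, 1, 1, 1],
  translation=[
    [0.002, 0.001, 0.006],
    [0.002, 0.001, 0.012],
    [0.002, 0.001, 0.017],
    [0.002, 0.001, 0.021],
    [0.002, 0.001, 0.021],
  ],
  roll=[0, 0, 0, 0, 0],
)

```text
clock: 5.35
eef_pos: [0.4556, -0.0109, 0.0972]
eef_rot: [[-0.989, -0.147, -0.001], [-0.147, 0.989, -0.001], [0.001, -0.001, -1.0]]
wrist_force: [-4.8, -0.8, 4.9]
finger_gap: 0.0109
gripper_force: 65.3
```

```bash
python3 - <<'E'
from h import *
to(.4567,-.0122,.086,-171.7)
E
```

```text
t 5.35 p [ 0.4556 -0.0109  0.0972] yaw -171.54 tilt [-8.e-04 -8.e-04 -1.e+00] F [-4.75 -0.8   4.88] gap 0.0109 gf 65.3 j [ 0.42 -0.33 -0.53  0.   -1.38 -1.85]
 shift [-0.0009 -0.0015  0.0112] roll 0.0037
```

send_rows(
  fingers=[1, 1, 1, 1, 1],
  translation=[
    [0.001, 0, 0.003],
    [0.002, 0, 0.006],
    [0.003, 0, 0.009],
    [0.003, 0, 0.012],
    [0.003, 0, 0.014],
  ],
  roll=[0, 0, 0, 0, 0],
)

```text
clock: 5.85
eef_pos: [0.4513, -0.012, 0.0839]
eef_rot: [[-0.989, -0.147, -0.004], [-0.147, 0.989, -0.002], [0.004, -0.001, -1.0]]
wrist_force: [-17.0, -0.1, 18.9]
finger_gap: 0.0107
gripper_force: 75.7
```

```bash
python3 - <<'E'
from h import *
to(.4567,-.0122,.084,-171.7)
E
```

```text
t 5.85 p [ 0.4513 -0.012   0.0839] yaw -171.55 tilt [-0.0042 -0.0021 -1.    ] F [-16.96  -0.11  18.9 ] gap 0.0107 gf 75.7 j [ 0.42 -0.33 -0.55  0.   -1.36 -1.85]
 shift [-0.0053 -0.001  -0.0001] roll 0.0033
```

The force of 19 N suggests the pedal is at its stop. I'll hold it there and watch.

send_rows(
  fingers=[1, 1, 1, 1, 1],
  translation=[
    [0, 0, 0],
    [0, 0, 0],
    [0, 0, 0],
    [0, 0, 0],
    [0, 0, 0],
  ],
  roll=[0, 0, 0, 0, 0],
)

```text
clock: 6.35
eef_pos: [0.4518, -0.0119, 0.0843]
eef_rot: [[-0.989, -0.147, -0.003], [-0.147, 0.989, -0.002], [0.003, -0.001, -1.0]]
wrist_force: [-13.2, -0.6, 13.3]
finger_gap: 0.0107
gripper_force: 71.0
```

```bash
python3 - <<'E'
from h import *
to(.4567,-.0122,.115,-171.7)
im,d,c=grab('scene'); a=im
im,d,c=grab('top')
cv2.imwrite('pics/st2.png',np.hstack([cv2.resize(a[150:400,180:450],None,fx=1.45,fy=1.45),cv2.resize(im[80:330,250:520],None,fx=1.45,fy=1.45)])[...,::-1])
E
```

```text
t 6.35 p [ 0.4518 -0.0119  0.0843] yaw -171.55 tilt [-0.0028 -0.0019 -1.    ] F [-13.21  -0.63  13.28] gap 0.0107 gf 71.0 j [ 0.42 -0.33 -0.55  0.   -1.36 -1.85]
 shift [-0.0047 -0.0011 -0.0308] roll 0.0034
```

View pics/st2.png

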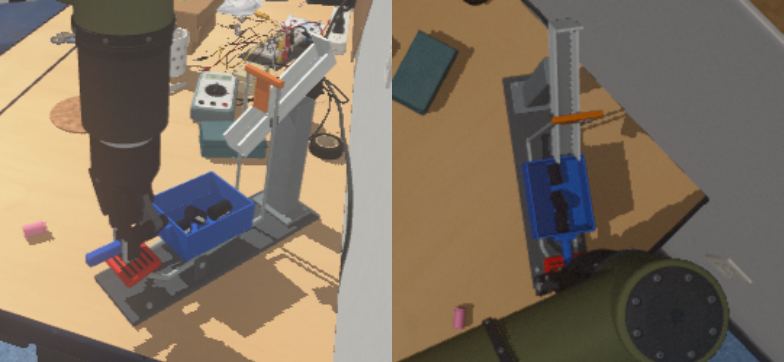

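The chute is empty. All three capacitors lie in the bowl, at (556,173), (561,198) and (560,222) in the right half. I'll let the pedal up and back out gently.

send_rows(
  fingers=[1, 1, 1, 1, 1],
  translation=[
    [-0.002, 0, -0.006],
    [-0.003, 0, -0.013],
    [-0.003, 0, -0.021],
    [-0.003, 0, -0.028],
    [-0.003, 0, -0.032],
  ],
  roll=[0, 0, 0, 0, 0],
)

```text
clock: 6.95
eef_pos: [0.4562, -0.0105, 0.1153]
eef_rot: [[-0.989, -0.147, -0.0], [-0.147, 0.989, 0.0], [0.0, 0.0, -1.0]]
wrist_force: [0.1, 0.2, -2.0]
finger_gap: 0.0103
gripper_force: 61.1
```

```bash
python3 - <<'E'
from h import *
to(.376,.057,.118,-171.7)
E
```

```text
t 6.95 p [ 0.4562 -0.0105  0.1153] yaw -171.56 tilt [-1.e-04  3.e-04 -1.e+00] F [ 0.07  0.24 -2.02] gap 0.0103 gf 61.1 j [ 0.42 -0.34 -0.5  -0.   -1.41 -1.85]
 shift [ 0.0694  0.0786 -0.0027] roll 0.0031
```

send_rows(
  fingers=[1, 1, 1, 1, 1],
  translation=[
    [0.007, 0, 0],
    [0.02, 0, 0],
    [0.036, 0.003, 0],
    [0.05, 0.01, 0],
    [0.062, 0.022, 0],
  ],
  roll=[0, 0, 0, 0, 0],
)

```text
clock: 7.45
eef_pos: [0.3904, 0.0016, 0.1142]
eef_rot: [[-0.989, -0.145, -0.001], [-0.145, 0.989, -0.0], [0.001, -0.0, -1.0]]
wrist_force: [-0.8, 0.1, -1.3]
finger_gap: 0.0108
gripper_force: 61.0
```

send_rows(
  fingers=[1, 1, 1, 1, 1],
  translation=[
    [0.006, 0.018, 0],
    [0.008, 0.038, 0],
    [0.008, 0.06, 0],
    [0.008, 0.082, 0],
    [0.008, 0.104, 0],
  ],
  roll=[0, -0.02, -0.06, -0.12, -0.18],
)

```text
clock: 7.95
eef_pos: [0.3677, 0.1043, 0.1144]
eef_rot: [[-0.958, -0.286, -0.001], [-0.286, 0.958, 0.0], [0.0, 0.0, -1.0]]
wrist_force: [0.4, 0.0, -1.8]
finger_gap: 0.0106
gripper_force: 61.0
```

```bash
python3 - <<'E'
from h import *
to(.485,.338,.118,-135)
E
```

```text
t 7.95 p [0.3677 0.1043 0.1144] yaw -163.36 tilt [-6.e-04  1.e-04 -1.e+00] F [ 0.4   0.01 -1.82] gap 0.0106 gf 61.0 j [ 0.82 -0.59 -0.67 -0.   -1.49 -2.1 ]
 shift [-0.1793  0.1903 -0.0036] roll -0.6302
```

send_rows(
  fingers=[1, 1, 1, 1, 1],
  translation=[
    [-0.015, 0.022, 0],
    [-0.035, 0.045, 0],
    [-0.057, 0.068, 0],
    [-0.08, 0.09, 0],
    [-0.1, 0.11, 0],
  ],
  roll=[-0.08, -0.16, -0.24, -0.32, -0.4],
)

```text
clock: 8.45
eef_pos: [0.4331, 0.2385, 0.1142]
eef_rot: [[-0.822, -0.569, -0.001], [-0.569, 0.822, -0.001], [0.001, -0.0, -1.0]]
wrist_force: [-1.1, -1.1, -2.0]
finger_gap: 0.0106
gripper_force: 61.0
```

```bash
python3 - <<'E'
from h import *
to(.485,.338,.114,-135)
E
```

```text
t 8.45 p [0.4331 0.2385 0.1142] yaw -145.3 tilt [-1.e-03 -8.e-04 -1.e+00] F [-1.1  -1.11 -2.  ] gap 0.0106 gf 61.0 j [ 0.91 -0.22 -0.41 -0.   -1.39 -1.88]
 shift [-0.0993  0.0522  0.0001] roll -0.2289
```

send_rows(
  fingers=[1, 1, 1, 1, 1],
  translation=[
    [-0.025, 0.017, 0],
    [-0.052, 0.032, 0],
    [-0.078, 0.044, 0],
    [-0.093, 0.05, 0],
    [-0.099, 0.052, 0],
  ],
  roll=[-0.08, -0.15, -0.2, -0.23, -0.23],
)

```text
clock: 8.95
eef_pos: [0.485, 0.3371, 0.1136]
eef_rot: [[-0.708, -0.706, -0.002], [-0.706, 0.708, -0.002], [0.002, -0.0, -1.0]]
wrist_force: [-0.5, -0.1, -2.6]
finger_gap: 0.0109
gripper_force: 61.0
```

send_rows(
  fingers=[1, 1, 1, 1, 1],
  translation=[
    [0, 0, 0],
    [0, 0, 0.01],
    [0, 0, 0.025],
    [0, 0, 0.035],
    [0, 0, 0.04],
  ],
  roll=[0, 0, 0, 0, 0],
)

```text
clock: 9.45
eef_pos: [0.4843, 0.3355, 0.0727]
eef_rot: [[-0.709, -0.705, -0.002], [-0.705, 0.709, -0.002], [0.003, 0.0, -1.0]]
wrist_force: [-0.1, 0.3, -2.5]
finger_gap: 0.0103
gripper_force: 61.0
```

```bash
python3 - <<'E'
from m import *
to(.485,.338,.031,-135)
im,d,c=grab('top'); cv2.imwrite('pics/top3.png',cv2.resize(im[120:330,80:360],None,fx=2.7,fy=2.7)[...,::-1])
h=cv2.cvtColor(im,cv2.COLOR_RGB2HSV); m=(h[...,0]>100)&(h[...,0]<135)&(h[...,1]>90); m[:160]=0;m[270:]=0;m[:,:100]=0;m[:,260:]=0
P,u,v=pts(im,d,c,m); q=P[(P[:,2]>.07)&(P[:,2]<.095)]; print(len(q),rect(q),np.median(q[:,2]))
A=np.c_[q[:,:2]-q[:,:2].mean(0),np.ones(len(q))]; print(np.linalg.lstsq(A,q[:,2],rcond=None)[0])
E
```

```text
t 9.45 p [0.4843 0.3355 0.0727] yaw -135.15 tilt [-0.0022 -0.0021 -1.    ] F [-0.08  0.27 -2.5 ] gap 0.0103 gf 61.0 j [ 0.95  0.07 -0.21 -0.   -1.29 -1.73]
 shift [-0.0024  0.0013  0.0417] roll -0.0032
341 (array([525.1, 375.1]), array([218.3,  84.3]), 45.5) 0.08035824582059448
[ 0.01321137 -0.01703778  0.07970924]
```

View pics/top3.png

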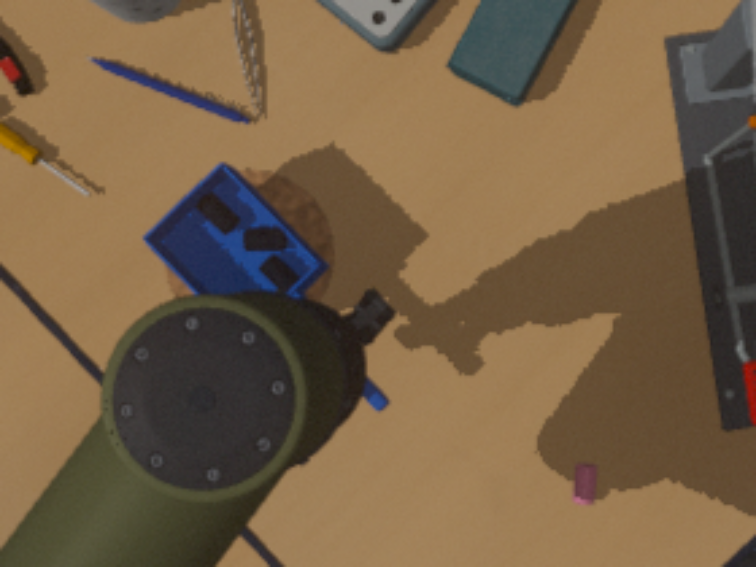

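The crop shows the three capacitors at (217,212), (265,238) and (280,272) inside the bowl, above the mat. I'll lower it slowly.

send_rows(
  fingers=[1, 1, 1, 1, 1],
  translation=[
    [-0.001, 0.001, 0.01],
    [-0.002, 0.001, 0.02],
    [-0.003, 0.001, 0.03],
    [-0.003, 0.001, 0.036],
    [-0.003, 0.001, 0.038],
  ],
  roll=[0, 0, 0, 0, 0],
)

```text
clock: 10.0
eef_pos: [0.4863, 0.3389, 0.0357]
eef_rot: [[-0.709, -0.706, -0.001], [-0.706, 0.709, -0.001], [0.002, -0.0, -1.0]]
wrist_force: [0.6, -1.3, -2.8]
finger_gap: 0.0111
gripper_force: 61.0
```

```bash
python3 - <<'E'
from h import *
to(.485,.338,.030,-135)
E
```

```text
t 10.0 p [0.4863 0.3389 0.0357] yaw -135.13 tilt [-0.0012 -0.0014 -1.    ] F [ 0.6  -1.3  -2.79] gap 0.0111 gf 61.0 j [ 0.95  0.1  -0.24 -0.   -1.23 -1.73]
 shift [0.0016 0.0003 0.0057] roll -0.0028
```

send_rows(
  fingers=[1, 1, 1, 1, 1],
  translation=[
    [0.001, 0, 0.002],
    [0.001, 0, 0.003],
    [0.001, 0, 0.004],
    [0.001, 0, 0.005],
    [0.001, 0, 0.005],
  ],
  roll=[0, 0, 0, 0, 0],
)

```text
clock: 10.5
eef_pos: [0.4862, 0.3389, 0.0324]
eef_rot: [[-0.709, -0.706, 0.001], [-0.706, 0.709, 0.001], [-0.001, -0.0, -1.0]]
wrist_force: [-0.1, -0.2, -0.8]
finger_gap: 0.0106
gripper_force: 61.2
```

```bash
python3 - <<'E'
from h import *
to(.485,.338,.030,-135)
E
```

```text
t 10.5 p [0.4862 0.3389 0.0324] yaw -135.12 tilt [ 7.e-04  5.e-04 -1.e+00] F [-0.05 -0.25 -0.76] gap 0.0106 gf 61.2 j [ 0.95  0.1  -0.25  0.   -1.22 -1.73]
 shift [0.0014 0.0002 0.0024] roll -0.0026
```

send_rows(
  fingers=[1, 1, 1],
  translation=[
    [0, 0, 0.001],
    [0, 0, 0.002],
    [0, 0, 0.002],
  ],
  roll=[0, 0, 0],
)

```text
clock: 10.8
eef_pos: [0.4862, 0.3389, 0.0306]
eef_rot: [[-0.708, -0.706, 0.001], [-0.706, 0.708, 0.0], [-0.001, -0.0, -1.0]]
wrist_force: [-0.9, -1.0, 1.2]
finger_gap: 0.0109
gripper_force: 61.5
```

send_rows(
  fingers=[0.5, 0.3, 0, -0.4, -0.4],
  translation=[
    [0, 0, 0],
    [0, 0, 0],
    [0, 0, 0],
    [0, 0, 0],
    [0, 0, 0],
  ],
  roll=[0, 0, 0, 0, 0],
)

```text
clock: 11.3
eef_pos: [0.486, 0.3387, 0.03]
eef_rot: [[-0.709, -0.706, 0.0], [-0.706, 0.709, -0.0], [0.0, -0.0, -1.0]]
wrist_force: [0.7, 0.5, 0.3]
finger_gap: 0.0601
gripper_force: 0.0
```

send_rows(
  fingers=[-0.4, -0.4, -0.4, -0.4, -0.4],
  translation=[
    [0, 0, -0.01],
    [0, 0, -0.04],
    [0, 0, -0.08],
    [0.03, 0, -0.12],
    [0.06, 0, -0.15],
  ],
  roll=[0, 0, 0, 0, 0],
)

```text
clock: 11.8
eef_pos: [0.4435, 0.296, 0.1833]
eef_rot: [[-0.709, -0.706, 0.002], [-0.706, 0.709, 0.001], [-0.002, -0.001, -1.0]]
wrist_force: [1.1, 0.0, 0.9]
finger_gap: 0.0598
gripper_force: 0.0
```

```bash
python3 - <<'E'
from m import *
to(.485,.338,.15,-135)
im,d,c=grab('top'); a=im[120:330,80:360]
h=cv2.cvtColor(im,cv2.COLOR_RGB2HSV); m=(h[...,0]>100)&(h[...,0]<135)&(h[...,1]>90); m[:170]=0;m[270:]=0;m[:,:120]=0;m[:,260:]=0
P,u,v=pts(im,d,c,m); q=P[(P[:,2]>.030)&(P[:,2]<.05)]; print(len(q),rect(q),np.median(q[:,2]))
A=np.c_[q[:,:2]-q[:,:2].mean(0),np.ones(len(q))]; print(np.linalg.lstsq(A,q[:,2],rcond=None)[0])
im2,_,_=grab('scene')
cv2.imwrite('pics/end.png',np.hstack([cv2.resize(a,(400,300)),cv2.resize(im2,(400,300))])[...,::-1])
E
```

```text
t 11.8 p [0.4435 0.296  0.1833] yaw -135.13 tilt [ 0.0022  0.0011 -1.    ] F [1.1  0.01 0.91] gap 0.0598 gf 0.0 j [ 0.97 -0.14 -0.21  0.   -1.5  -1.75]
 shift [-0.0589  0.0005  0.0334] roll -0.0028
555 (array([531.8, 384.3]), array([203.1,  84.4]), 45.1) 0.038725836484638454
[0.02350875 0.01629719 0.03877584]
```

View pics/end.png

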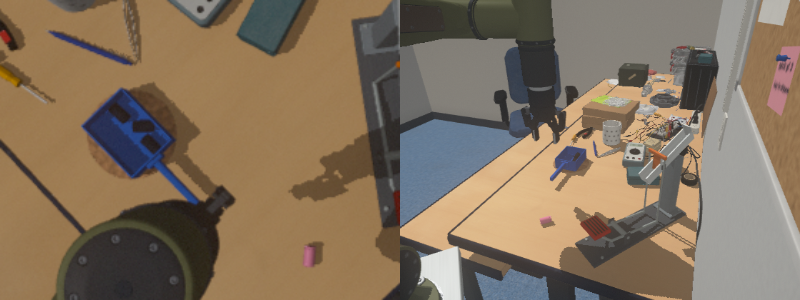

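The left half shows the tray on the mat at (128,130) with the three capacitors inside, and the gripper clear of it. The measured bowl centre is within about 1 mm of the mat's centre. The right half shows the pedal back up.

```bash
python3 -c "
from h import *
print(env.job_done())"
```

```text
the job is handed in; nothing more can be done
None
```

I handed the job in at about 12 s: all three capacitors are in the tray, which is down on the cork mat about 1 mm from its centre by camera; the pedal is back up, and I never touched the teal box.

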